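# Press the red socket head onto the lock's square drive

## Task

Pick up the red-banded socket head, set it mouth down over the square drive that stands on top of the copper lock housing, with its sides lined up with the square, and press it down until the spring balls click in and it sits fully home. Then let go of it, leaving it upright on the drive. Do not drop it onto the drive, and leave the blue-banded socket head standing where it is.

Things in the scene. Friction and masses are not known exactly. Their poses are not given: they have to be found in the camera images.
- red_socket: Socket head, red band and cap, 104 mm tall, about 0.32 kg, standing mouth down. Square body 46x46, 64 high; on its flat shoulder a 28x28 neck to grip, 64 to 104 up; fingertips may push on the shoulder. Mouth a 40 square narrowing to a 26 square bore 14 up, 59 deep, ball groove on all sides: fits at any quarter turn. Origin: centre of underside; z up, x and y square to the flats of body and neck.
- blue_socket: Bystander: a socket head of the same outer shape and size (46x46 body, 104 mm tall) with a blue band and cap, standing upright, loose. Its bore is only 16 mm and does not fit the drive. Origin: centre of its underside; z up.
- lock: Fixed copper-coloured lock housing, 110x110 mm, 52 high, with a dark steel seat 64x64 on top (its face 60 mm up) and the upright steel square drive in the middle. Origin: centre of its underside, on the table; z up, x and y square to housing, seat and drive. The drive has a brass spring ball on its +x and -x side, 28 mm above the seat, standing out 7 mm.
- drive_base (a point): Foot of the drive on its axis, in the seat's face; the socket's mouth rests here when home. Axes as the lock. Drive: 20x20 mm for 48 mm, then a cone to 8 mm across at 57. The socket first stops on the balls, mouth about 22 mm above here; a push of about 10 N forces it past and it snaps down the last 6 mm. 3 mm play each side; guides itself in from 6 mm or 10 degrees off.

How it is judged (in metres and radians):
At the end, for the whole second after the job is handed in: The red socket stands on the drive, its mouth within 4 mm of the seat in height and within 10 mm of the drive's axis, upright within 10 degrees, at rest and released; the blue socket still stands upright in its place (horizontal distance between red_socket and drive_base below 0.01 m and z of red_socket in the frame of drive_base between -0.004 and 0.004 m and angle between red_socket's own z axis and vertical below 0.17 rad and linear speed of red_socket below 0.02 m/s and distance between blue_socket and drive_base above 0.05 m and angle between blue_socket's own z axis and vertical below 0.3 rad); the robot touches nothing.
It fails at once if the blue-banded socket head is shifted by more than 30 mm or tipped over (distance of blue_socket from where it was at the start of the episode above 0.03 m or angle between blue_socket's own z axis and vertical above 0.5 rad).
It fails at once if the red-banded socket head is dropped (falls free faster than 0.6 m/s) (linear speed of red_socket above 0.6 m/s and contact force between red_socket and the fingers below 0.1 N).
It also fails if it takes over 40 s, if anything falls off the work surface, if the arm or the gripper's body presses on something with over 40 N, if the wrist force passes 120 N, or if a joint passes its speed limit or range.

## Robot

A 7-joint arm with a two-finger parallel gripper is mounted at the origin on the work surface. World frame = base frame: x ahead of the robot, y to its left, z up, the work surface at z = 0. Lengths are in mm, angles in rad, forces in N, time in s.
With the tool pointing down it reaches from about 400 to 875 mm from the base axis. Payload 19.3 kg.
Tool frame: the origin (TCP) lies at the very end of the fingers, on their centre line; the grasp point (between the pads) lies 19 mm behind it; y points along the fingers, x is the direction in which the jaws open and shut, and the axes are right-handed (so a half turn about y gives the same grasp; the last joint's range is limited). The gripper opens to 85 mm and grips with 20 to 120 N. Pads are 22 mm wide; open, the fingers measure 114 mm over their backs; the gripper's body (76 mm by 85 mm) begins 54 mm behind the grasp point. The pads swing forward as they close: fully open they stand 13 mm farther back than shut.
Start: joints at [1.206, 0.521, -0.036, 1.599, 0.021, 1.021, -0.113], TCP at [181.565, -598.038, 231.291] pointing down, gripper open.
Joint ranges: [-2.91, 2.91], [-0.3, 2.13], [-1.5, 1.42], [0.17, 2.43], [-1.26, 4.41], [0.16, 1.93], [-2.52, 2.52]. Speed limits (rad/s): [1.89, 1.89, 2.39, 2.39, 3.01, 3.01, 3.01].

## Interface

Orientations are given as a 3x3 rotation matrix whose columns are the frame's x, y, z axes.
In Python, from rig import r, imaging gives the robot as it stands.
- The arm moves only by the tool jog_arm, never from a script. Its argument "steps" is a list of rows, each a list of 3 entries, a list of its own where there are three numbers: the finger opening in mm, from 0 to 85.4, then the shift along the tool's x, y, z in mm, then the turn about the tool's y in rad. A call has 1 to 8 rows; each row shifts and turns the commanded pose from where the row before left it, along the tool's axes as they then stand; what a row does not reach is not made up. A row lasts 1/8 s, in which the tool goes at most 62.5 mm and 10.7 degrees, less where a joint would pass 70% of its speed; a pose out of reach is approached as far as the arm can. A call with a gripper value outside its range is refused whole. The fingers move at their own pace and stop on an object; the grip force is fixed at half the most. Time passes only in rows, so rows that do not move let the fingers close. It gives the time, the measured TCP pose, the force and the opening at its end, in the units of the state.
- r.sense(): the state, without advancing time (a new reading comes with each control period).
- imaging.read_camera(name): name is "side" or "top" or "wrist"; returns the picture (400x640x3 uint8, red, green, blue); there is no depth.
- imaging.camera_params(name): a dict with "intrinsics" (3x3 intrinsics, pixels), "eye" and "rotation" of the camera in the world. Camera axes: x right, y up, looking along -z (the intrinsics and any distortion apply to the point x, -y, -z); pixel columns grow to the right and rows downward; lengths in mm; the calibration is good to about 2 mm. A picture is of the moment at which its call begins: read the wrist's pose just before it. camera_params takes no time and is no camera call; for the wrist camera it gives the pose at the moment of the call.
- r.job_done(): hands the job in, once; it reports no verdict.
The state is a dict: "t": time; "joint_positions": joint angles; "qd": joint speeds; "joint_torque": joint torques, N m; "ee_pos": TCP position; "ee_rot": TCP orientation; "force": force on the tool from outside, world axes, zero at the start; "torque": the same for the moment, N m; "grip_width": finger opening in mm.
Only numpy, scipy, OpenCV 4.12 (cv2) and the standard library are available. Lean on these libraries where they do the work, as an engineer would, in place of code of your own. Each camera call takes 0.05 s, during which the arm holds its last target. There are 200 camera calls.

## Working session

There is one attempt and no reset: what is moved stays moved. The work goes in short steps, Python scripts to look and compute and a tool call to move; the robot and the scene stay as the last step left them, time stands still between calls to the robot, and variables do not carry over. Pictures are saved under pics/ and viewed, about 8 in all and at most 12, crops included, and the job is handed in when it is done.

Besides the shell and the picture viewer there is one more tool, called after "Emit:" as name(argument=value, ...), one argument or row to a line, values as JSON. jog_arm: Moves the arm, as the interface text tells. Its arguments: {"type":"object","properties":{"steps":{"type":"array","items":{"type":"array"}}},"required":["steps"]}

```bash
ls; mkdir -p pics
python3 - <<'E'
from rig import r, imaging
import cv2,numpy as np
s=r.sense(); print(s['t'],s['ee_pos'],np.round(s['ee_rot'],3).tolist(),s['force'],s['grip_width'])
for n in ("side","top"):
    im=imaging.read_camera(n); cv2.imwrite(f"pics/{n}0.png",im[...,::-1]); p=imaging.camera_params(n); print(n,{k:np.round(v,3).tolist() for k,v in p.items()})
E
```

```text
pics
0.0 [ 181.44380703 -597.71936499  230.73196261] [[0.291, -0.0, 0.957], [-0.957, 0.001, 0.291], [-0.001, -1.0, -0.0]] [-0.41562672  0.03585467 -0.67880287] 85.14254290315915
side {'intrinsics': [[426.776, 0.0, 316.351], [0.0, 426.776, 194.641], [0.0, 0.0, 1.0]], 'eye': [172.2, 420.032, 623.184], 'rotation': [[-0.702, 0.515, -0.492], [-0.711, -0.525, 0.468], [-0.017, 0.678, 0.735]]}
top {'intrinsics': [[481.629, 0.0, 318.345], [0.0, 481.629, 203.101], [0.0, 0.0, 1.0]], 'eye': [455.056, 57.277, 1066.389], 'rotation': [[-0.017, 0.997, -0.069], [-1.0, -0.018, -0.011], [-0.013, 0.069, 0.998]]}
```

View pics/top0.png

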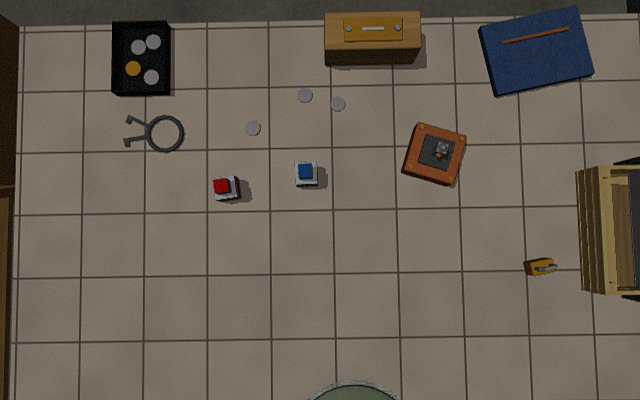

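View pics/side0.png

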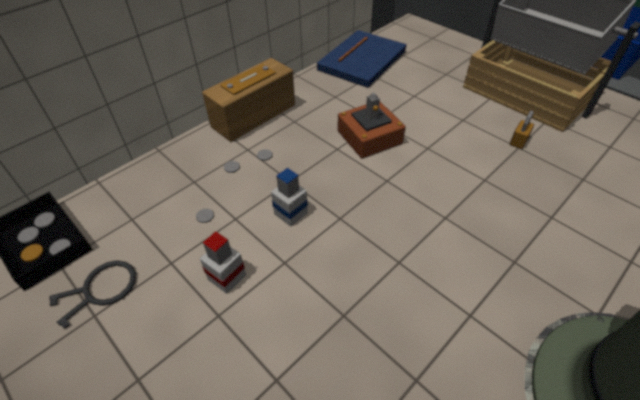

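The top view shows the red cap at about (221,186), blue cap at (305,171), and the lock at (435,153) with its drive at (442,149). The side view shows red at (218,245), blue at (288,180) and the drive tip at (372,100). I'll measure these.

```bash
cat > h.py <<'E'
import numpy as np, cv2
from rig import r, imaging
def cast(p,uv,z):
    uv=np.atleast_2d(uv).astype(float); K=np.array(p['intrinsics']);R=np.array(p['rotation']);e=np.array(p['eye'])
    d=np.c_[(uv[:,0]-K[0,2])/K[0,0],-(uv[:,1]-K[1,2])/K[1,1],-np.ones(len(uv))]@R.T
    return e+d*((z-e[2])/d[:,2])[:,None]
def proj(p,X):
    K=np.array(p['intrinsics']);c=(np.atleast_2d(X)-p['eye'])@np.array(p['rotation'])
    return np.c_[K[0,0]*c[:,0]/-c[:,2]+K[0,2],K[1,1]*-c[:,1]/-c[:,2]+K[1,2]]
def blob(m,near=None):
    cs=cv2.findContours(m.astype(np.uint8),cv2.RETR_EXTERNAL,cv2.CHAIN_APPROX_NONE)[0]
    cs=[c for c in cs if cv2.contourArea(c)>15]
    if near is not None: cs=[c for c in cs if np.hypot(*(c[:,0].mean(0)-near))<60]
    return max(cs,key=cv2.contourArea)[:,0]
def rect(p,c,z):
    P=cast(p,c,z)[:,:2].astype(np.float32); (ctr,wh,a)=cv2.minAreaRect(P); return np.round(ctr,1),np.round(wh,1),round(a,1)
def hsv(im): return cv2.cvtColor(im,cv2.COLOR_RGB2HSV).astype(int)
E
python3 - <<'E'
from h import *
for n,nr in (("top",[(221,186),(305,171),(435,153)]),("side",[(217,242),(288,176),(371,128)])):
    im=cv2.imread(f"pics/{n}0.png")[...,::-1].copy(); p=imaging.camera_params(n); H=hsv(im); h,s,v=H[...,0],H[...,1],H[...,2]
    red=((h<6)|(h>174))&(s>170)&(v>100); blue=(abs(h-107)<12)&(s>120)&(v>90); org=(abs(h-9)<8)&(s>120)&(v>70)
    print(n,'red',rect(p,blob(red,nr[0]),104),'blue',rect(p,blob(blue,nr[1]),104))
    c=blob(org,nr[2]); print('lock',rect(p,c,52))
    x,y,w,hh=cv2.boundingRect(c); 
    m=np.zeros(v.shape,np.uint8); cv2.fillPoly(m,[c],1)
    print('seat',rect(p,blob((m>0)&(s<90),nr[2]),60))
    if n=="top": A=im[120:220,190:340]; B=im[105:205,390:490]
    else: C=im[80:180,310:430]
T=np.hstack([cv2.resize(k,None,fx=4,fy=4,interpolation=cv2.INTER_CUBIC) for k in (A,)]);
L=np.hstack([cv2.resize(B,(300,300)),cv2.resize(C,(300,250)) if 0 else cv2.resize(C,(300,300))])
cv2.imwrite('pics/crop1.png',np.vstack([cv2.resize(A,(600,300)),L])[...,::-1])
E
```

```text
top red (array([561.1, 265.2]), array([26.4, 26.2]), 8.0) blue (array([589.,  95.]), array([26.2, 24.4]), 89.1)
lock (array([ 628.1, -180.5]), array([108.6, 108.2]), 72.1)
seat (array([ 628.4, -180.7]), array([64.3, 63.1]), 72.0)
side red (array([561.5, 264.3]), array([25. , 25.5]), 7.6) blue (array([589.5,  93.4]), array([23.8, 24.2]), 4.7)
lock (array([ 627.2, -176.5]), array([113.4, 109.1]), 72.1)Traceback (most recent call last):
  File "<stdin>", line 9, in <module>
  File "h.py", line 14, in blob
    return max(cs,key=cv2.contourArea)[:,0]
           ~~~^^^^^^^^^^^^^^^^^^^^^^^^
ValueError: max() iterable argument is empty
```

Both views agree to 1–2 mm: red at (561,265) with yaw 8°, lock at (628,-180.6) with yaw -18° (mod 90). First I turn the jaws to yaw 8°, then travel.

Emit:
jog_arm(
  steps=[
    [85,[0,0,0],-0.177],
    [85,[0,0,0],-0.177],
    [85,[0,0,0],-0.177],
    [85,[0,0,0],-0.177],
    [85,[0,0,0],-0.177],
    [85,[0,0,0],-0.177],
    [85,[0,0,0],-0.177],
    [85,[0,0,0],-0.177],
  ],
)

```text
t: 1.1
ee_pos: [181.4, -597.9, 231.0]
ee_rot: [[0.989, -0.0, -0.145], [0.145, 0.001, 0.989], [-0.0, -1.0, 0.001]]
force: [-0.1, -0.4, -0.5]
grip_width: 85.0
```

Emit:
jog_arm(
  steps=[
    [85,[45,0,35],0],
    [85,[45,0,35],0],
    [85,[45,0,35],0],
    [85,[45,0,35],0],
    [85,[45,0,35],0],
    [85,[45,0,35],0],
    [85,[45,0,35],0],
    [85,[45,0,35],0],
  ],
)

```text
t: 2.1
ee_pos: [499.9, -269.1, 231.2]
ee_rot: [[0.99, -0.0, -0.139], [0.139, 0.0, 0.99], [-0.0, -1.0, 0.0]]
force: [0.5, -0.4, 0.5]
grip_width: 84.7
```

Emit:
jog_arm(
  steps=[
    [85,[13.5,0,52],0],
    [85,[13.5,0,52],0],
    [85,[13.5,0,52],0],
    [85,[13.5,0,52],0],
    [85,[13.5,0,52],0],
    [85,[13.5,0,52],0],
    [85,[13.5,0,52],0],
    [85,[13.5,0,52],0],
  ],
)

```text
t: 3.1
ee_pos: [547.8, 158.0, 231.1]
ee_rot: [[0.99, -0.0, -0.139], [0.139, -0.0, 0.99], [-0.0, -1.0, -0.0]]
force: [0.7, -0.6, 0.2]
grip_width: 84.9
```

Emit:
jog_arm(
  steps=[
    [85,[13.5,0,52],0],
    [85,[13.5,0,52],0],
    [85,[0,0,0],0],
    [85,[0,0,0],0],
  ],
)

```text
t: 3.6
ee_pos: [560.0, 262.7, 230.8]
ee_rot: [[0.99, -0.001, -0.14], [0.14, -0.001, 0.99], [-0.001, -1.0, -0.001]]
force: [-0.4, -0.8, -0.1]
grip_width: 85.0
```

Run:
```python
from h import *
s=r.sense();p=imaging.camera_params("wrist");im=imaging.read_camera("wrist");cv2.imwrite("pics/w1.png",im[...,::-1])
print(s['t'],np.round(s['ee_pos'],1),np.round(s['joint_positions'],2),np.round(p['eye'],1),np.round(proj(p,[[561.3,264.8,104]])))
H=hsv(im);h,sa,v=H[...,0],H[...,1],H[...,2]
print(rect(p,blob(((h<6)|(h>174))&(sa>170)&(v>100)),104))
```

```text
3.6 [560.  262.7 230.8] [-0.15  0.56 -0.57  1.6   0.33  1.08 -0.67] [550.7 329.9 374.4] [[319. 188.]]
(array([562.1, 264.8]), array([26.7, 26.5]), 8.0)
```

View pics/w1.png

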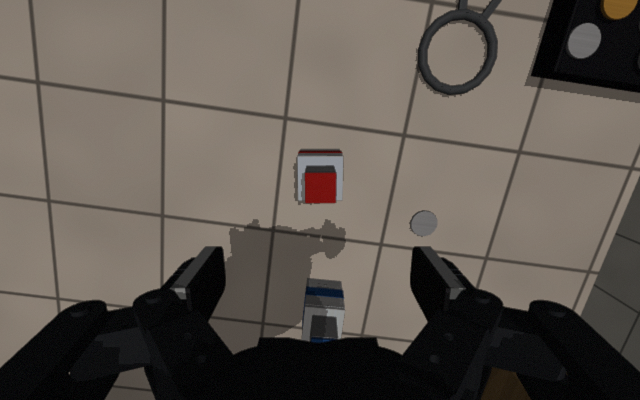

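The wrist view shows the red cap at (320,185), flats aligned with the jaws and both sides clear. It measures (562.1,264.8) with yaw 8.0°, agreeing with the fixed cameras. I shift 2 mm, go down and grip.

Emit:
jog_arm(
  steps=[
    [85,[2,30,2],0],
    [85,[0,30,0],0],
    [85,[0,30,0],0],
    [85,[0,30,0],0],
    [85,[0,22,0],0],
    [85,[0,15,0],0],
    [85,[0,5,0],0],
    [85,[0,0,0],0],
  ],
)

```text
t: 4.65
ee_pos: [562.1, 265.2, 69.7]
ee_rot: [[0.99, 0.0, -0.139], [0.139, 0.0, 0.99], [0.0, -1.0, 0.0]]
force: [-1.0, -0.4, -0.3]
grip_width: 84.9
```

Emit:
jog_arm(
  steps=[
    [10,[0,0,0],0],
    [10,[0,0,0],0],
    [10,[0,0,0],0],
    [10,[0,0,0],0],
    [10,[0,0,0],0],
    [10,[0,0,0],0],
    [10,[0,0,0],0],
    [10,[0,0,0],0],
  ],
)

```text
t: 5.65
ee_pos: [562.0, 265.5, 69.7]
ee_rot: [[0.99, 0.001, -0.14], [0.14, 0.0, 0.99], [0.001, -1.0, 0.0]]
force: [-0.9, -0.7, 5.9]
grip_width: 27.3
```

Emit:
jog_arm(
  steps=[
    [10,[0,-5,0],0],
    [10,[0,-15,0],0],
    [10,[0,-25,0],0],
    [10,[0,-30,0],0],
    [10,[0,-30,0],0],
    [10,[0,-30,0],0],
    [10,[0,-20,0],0],
    [10,[0,-5,0],0],
  ],
)

```text
t: 6.65
ee_pos: [562.1, 265.7, 231.1]
ee_rot: [[0.99, 0.002, -0.139], [0.139, 0.001, 0.99], [0.002, -1.0, 0.001]]
force: [-0.5, -0.9, -3.5]
grip_width: 27.6
```

Run:
```python
from h import *
s=r.sense();p=imaging.camera_params("wrist");im=imaging.read_camera("wrist");cv2.imwrite("pics/w2.png",im[...,::-1])
print(s['t'],np.round(s['ee_pos'],1),np.round(s['force'],1),s['grip_width'])
```

```text
6.65 [562.1 265.7 231.1] [-0.5 -0.9 -3.5] 27.613447450542512
```

View pics/w2.png

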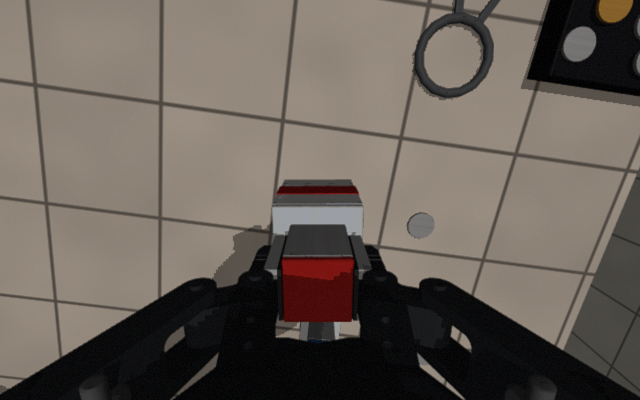

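Socket is held straight: cap at (318,290), weight 3.5 N. I turn to yaw -18° and travel above the drive.

Emit:
jog_arm(
  steps=[
    [10,[0,0,0],0.1135],
    [10,[0,0,0],0.1135],
    [10,[0,0,0],0.1135],
    [10,[0,0,0],0.1135],
    [10,[10,0,-20],0],
    [10,[20,0,-40],0],
    [10,[20,0,-40],0],
    [10,[20,0,-40],0],
  ],
)

```text
t: 7.7
ee_pos: [584.9, 108.2, 228.7]
ee_rot: [[0.951, -0.001, 0.308], [-0.308, -0.001, 0.951], [-0.001, -1.0, -0.001]]
force: [0.5, 0.3, -3.2]
grip_width: 27.3
```

Emit:
jog_arm(
  steps=[
    [10,[20,0,-40],0],
    [10,[20,0,-40],0],
    [10,[20,0,-40],0],
    [10,[20,0,-40],0],
    [10,[20,0,-40],0],
    [10,[20,0,-40],0],
    [10,[11,0,-23],0],
    [10,[0,0,0],0],
  ],
)

```text
t: 8.7
ee_pos: [627.5, -183.3, 228.3]
ee_rot: [[0.95, -0.002, 0.311], [-0.311, -0.001, 0.95], [-0.001, -1.0, -0.001]]
force: [0.1, -0.2, -3.3]
grip_width: 27.2
```

Run:
```python
from h import *
s=r.sense();R=np.array(s['ee_rot']);print(s['t'],np.round(s['ee_pos'],1),np.round(R,3).tolist(),np.round(s['force'],1))
print('to go (tool)',np.round(R.T@(np.array([628.4,-180.2,230])-s['ee_pos']),1))
o=[]
for n in("side","top"):
    im=imaging.read_camera(n);cv2.imwrite(f"pics/{n}2.png",im[...,::-1]);p=imaging.camera_params(n);u,v=proj(p,[628,-180,130])[0].astype(int)
    o.append(cv2.resize(im[max(v-65,0):max(v-65,0)+130,u-65:u+65],(390,390),interpolation=cv2.INTER_CUBIC))
    H=hsv(im);h,sa,va=H[...,0],H[...,1],H[...,2]
cv2.imwrite("pics/c2.png",np.hstack(o)[...,::-1])
```

```text
8.7 [ 627.5 -183.3  228.3] [[0.95, -0.002, 0.311], [-0.311, -0.001, 0.95], [-0.001, -1.0, -0.001]] [ 0.1 -0.2 -3.3]
to go (tool) [-0.1 -1.7  3.2]
```

View pics/c2.png

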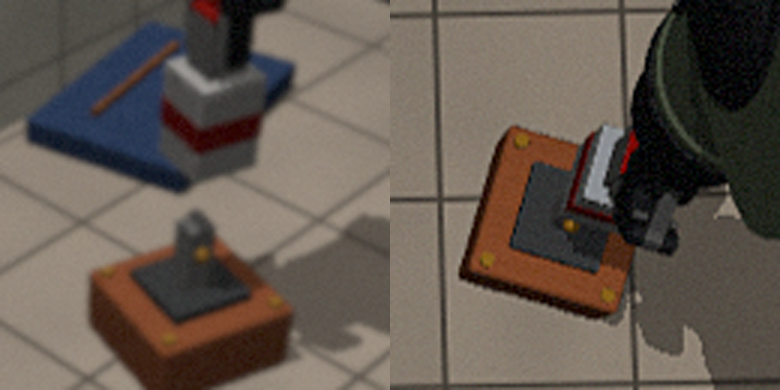

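The crop shows the socket upright and square above the drive: side crop drive tip (195,220), socket mouth (205,175). I correct by 3 mm and lower it to just above the ball stop.

Emit:
jog_arm(
  steps=[
    [10,[0,0,3],0],
    [10,[0,12,0],0],
    [10,[0,12,0],0],
    [10,[0,10,0],0],
    [10,[0,10,0],0],
    [10,[0,10,0],0],
    [10,[0,10,0],0],
    [10,[0,4,0],0],
  ],
)

```text
t: 9.8
ee_pos: [629.4, -177.7, 160.9]
ee_rot: [[0.951, -0.0, 0.309], [-0.309, -0.001, 0.951], [0.0, -1.0, -0.001]]
force: [-0.6, -3.5, -0.8]
grip_width: 27.4
```

Emit:
jog_arm(
  steps=[
    [10,[0,3,0],0],
    [10,[0,3,0],0],
    [10,[0,3,0],0],
    [10,[0,0,0],0],
  ],
)

```text
t: 10.3
ee_pos: [629.9, -177.9, 152.5]
ee_rot: [[0.951, 0.001, 0.309], [-0.309, -0.001, 0.951], [0.002, -1.0, -0.001]]
force: [1.9, -5.7, -2.2]
grip_width: 27.4
```

Slight side load of 5.7 N from a 2.5 mm overshoot in y. I recentre, then press.

Emit:
jog_arm(
  steps=[
    [10,[-0.5,0,-2.5],0],
    [10,[0,0,0],0],
    [10,[0,2,0],0],
    [10,[0,2,0],0],
    [10,[0,0,0],0],
  ],
)

```text
t: 10.92
ee_pos: [628.4, -179.1, 148.4]
ee_rot: [[0.951, 0.0, 0.309], [-0.309, 0.0, 0.951], [0.0, -1.0, 0.0]]
force: [5.5, -0.7, 0.3]
grip_width: 27.1
```

Emit:
jog_arm(
  steps=[
    [10,[0,3,0],0],
    [10,[0,3,0],0],
    [10,[0,3,0],0],
    [10,[0,0,0],0],
  ],
)

```text
t: 11.42
ee_pos: [628.0, -179.3, 138.7]
ee_rot: [[0.951, -0.001, 0.309], [-0.309, 0.0, 0.951], [-0.001, -1.0, -0.0]]
force: [3.9, -1.8, -3.1]
grip_width: 27.1
```

Emit:
jog_arm(
  steps=[
    [10,[0,3,0],0],
    [10,[0,3,0],0],
    [10,[0,0,0],0],
  ],
)

```text
t: 11.8
ee_pos: [627.8, -179.2, 132.3]
ee_rot: [[0.951, -0.001, 0.309], [-0.309, 0.0, 0.951], [-0.001, -1.0, 0.0]]
force: [6.9, -1.6, -11.6]
grip_width: 27.1
```

Force has turned to a downward pull of 11.6 N, so it is past the balls. About 2.6 mm remain.

Emit:
jog_arm(
  steps=[
    [10,[0,2,0],0],
    [10,[0,2,0],0],
    [10,[0,1,0],0],
    [10,[0,0,0],0],
  ],
)

```text
t: 12.3
ee_pos: [628.6, -179.4, 129.7]
ee_rot: [[0.951, 0.001, 0.309], [-0.309, -0.001, 0.951], [0.001, -1.0, -0.0]]
force: [-1.9, -0.6, 20.5]
grip_width: 27.3
```

Bottomed exactly at the expected height (129.7) with a 20 N push. I release and retreat.

Emit:
jog_arm(
  steps=[
    [10,[0,-1.5,0],0],
    [85,[0,0,0],0],
    [85,[0,0,0],0],
    [85,[0,0,0],0],
    [85,[0,0,0],0],
    [85,[0,0,0],0],
    [85,[0,0,0],0],
    [85,[0,0,0],0],
  ],
)

```text
t: 13.3
ee_pos: [628.2, -179.3, 129.8]
ee_rot: [[0.951, -0.0, 0.309], [-0.309, 0.0, 0.951], [-0.0, -1.0, 0.0]]
force: [0.1, -0.4, -0.1]
grip_width: 85.1
```

Emit:
jog_arm(
  steps=[
    [85,[0,-10,0],0],
    [85,[0,-20,0],0],
    [85,[0,-30,0],0],
    [85,[0,-30,0],0],
    [85,[0,-20,0],0],
    [85,[-40,0,0],0],
    [85,[-40,0,0],0],
    [85,[-40,0,0],0],
  ],
)

```text
t: 14.3
ee_pos: [513.1, -141.8, 241.2]
ee_rot: [[0.951, 0.001, 0.309], [-0.309, -0.001, 0.951], [0.002, -1.0, -0.0]]
force: [0.5, -1.3, -0.4]
grip_width: 84.8
```

Emit:
jog_arm(
  steps=[
    [85,[0,0,-40],0],
    [85,[0,0,-40],0],
    [85,[0,0,-40],0],
    [85,[0,0,-20],0],
    [85,[0,0,0],0],
    [85,[0,0,0],0],
  ],
)

```text
t: 15.05
ee_pos: [471.3, -274.6, 240.6]
ee_rot: [[0.951, 0.001, 0.308], [-0.308, -0.0, 0.951], [0.001, -1.0, 0.0]]
force: [0.2, -0.1, 0.2]
grip_width: 85.2
```

Run:
```python
from h import *
s=r.sense();print(s['t'],np.round(s['ee_pos'],1),np.round(s['force'],1),s['grip_width'])
o=[]
for n in("side","top"):
    im=imaging.read_camera(n);cv2.imwrite(f"pics/{n}3.png",im[...,::-1]);p=imaging.camera_params(n);q=proj(p,[[628,-180,164],[589,94,104]]);u,v=proj(p,[628,-180,120])[0].astype(int)
    o.append(cv2.resize(im[max(v-65,0):max(v-65,0)+130,u-65:u+65],(390,390),interpolation=cv2.INTER_CUBIC))
    H=hsv(im);h,sa,va=H[...,0],H[...,1],H[...,2]
    for m,c,z in((((h<6)|(h>174))&(sa>170)&(va>90),q[0],164),((abs(h-107)<12)&(sa>120)&(va>90),q[1],104)):
        try: print(n,z,rect(p,blob(m,c),z))
        except Exception as e: print(n,z,'hidden')
cv2.imwrite("pics/c3.png",np.hstack(o)[...,::-1])
```

```text
15.05 [ 471.3 -274.6  240.6] [ 0.2 -0.1  0.2] 85.20629199681576
side 164 (array([ 628.5, -181.2]), array([27.7, 26.1]), 74.7)
side 104 (array([589.2,  93.2]), array([23.7, 24.2]), 2.1)
top 164 (array([ 629.1, -179.9]), array([27. , 27.5]), 71.5)
top 104 (array([589.,  95.]), array([26.2, 24.4]), 89.1)
```

View pics/c3.png

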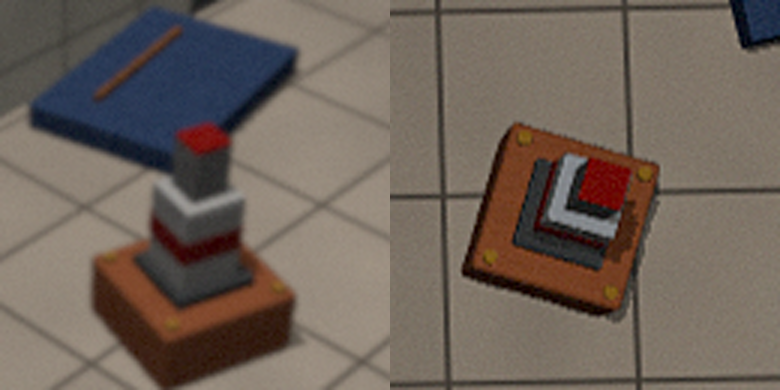

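The crop shows the socket seated on the dark seat, upright and square (side-crop cap at (203,137)). Both views cast at z = 164 agree with the drive axis within about 1 mm, which confirms the height. Blue has not moved. I hand in.

```bash
python3 -c "
from rig import r
r.job_done()"
```

```text
the job is handed in; nothing more can be done
```

The red-banded socket head is home on the square drive, released and upright, and the job was handed in at about 15 s of the 40 s allowed. No verdict was reported.

- **How it went:** I gripped the red socket by its neck, carried it over the drive and lined it up with the square. I then lowered it and pressed it past the spring balls. It bottomed at a TCP height of 129.7 mm, the height expected for fully home, with a push of about 20 N. On the way down there was a side load of about 6 N from a 2.5 mm overshoot, which I corrected before pressing.
- **Red socket:** after release, the top and side views put its cap at (629, -180) and (628.5, -181) mm at the fully-home height. That is about 1 mm from the drive's axis, and the crop shows it upright and square. The side view's yaw reading of 74.7° differed from the expected 72° by a few degrees; the top view gave 71.5°.
- **Blue socket:** its measured position is unchanged, at about (589, 95) mm.
- **Robot:** the gripper was well clear of everything, with about 0 N on the wrist. No check failed.

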